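# Put the crank bolt away in the swing-cap canister and screw it shut

### The job

Put the chrome crank bolt into the open grey canister that has the swing arm, swing its captive cap over until it is centred on the mouth, and then screw the cap down clockwise until it is fully tight. Leave the other things on the shelf where they are, and do not screw the cap down before it is over the mouth.

Things in the scene. Friction and masses are not known exactly. Their poses are not given: they have to be found in the camera images.
- bolt_center (a point): Centre of the loose chrome crank bolt with its nut run on: 80 mm long, lying on the board. x axis along the bolt. Bare shank 14 mm in diameter and 52 mm long between the head and the nut (each a hexagon 24 mm across flats, 12 mm thick); 4 mm of shank end stands out beyond the nut. The centre lies 12 mm above the board. About 0.16 kg.
- mouth (a point): Centre of the mouth (rim height, 122 mm above the board) of the fixed grey steel canister that stands with a steel post on a plywood base 12 mm thick. Mouth 92 mm in inner diameter; neck 100 mm in outer diameter and 14 mm high; body 120 mm in diameter; canister inside about 105 mm deep. z up; x points from the mouth to the post of the swing arm, 160 mm away. A second, shut canister without a post or arm stands apart on the robot's right and is not used.
- post (a point): The swing arm's pivot, on the axis of the steel post, at mid-height of the arm (155 mm above the board). The arm is a steel bar 24 mm wide and 10 mm thick, its top face 5 mm above this point, carrying the cap 160 mm from the post axis. Axes as those of mouth.
- swing (a joint): Swing arm's angle about the vertical post, rad: 0 = the cap is centred over the mouth (there is no stop there: it can be pushed past, to -0.35), positive = swung open, anticlockwise seen from above, to the right as the robot sees it, up to 1.85. Starts between 1.1 and 1.7. Stiff: stays where it is left; friction torque about 0.35 N m (5 N at the handle pin).
- pin_grip (a point): Grip point on the upright black handle pin on the swing arm, 70 mm from the post axis and 90 mm from the cap's axis: a round pin 16 mm in diameter that stands 55 mm above the arm (31 mm of it below this point, 24 mm above). Turns about the post with the arm; its x axis lies along the arm, pointing to the post.
- cap_center (a point): Centre of the underside of the cap: a grey steel disc 120 mm in diameter, 8 mm thick, with a skirt 8 mm deep below (inner diameter 114 mm, so 7 mm of room all round over the neck). It hangs from the end of the swing arm on a screw. Fully raised this point is 12 mm above rim height, fully screwed down it is at rim height.
- cap_grip (a point): Centre of the black grip bar on top of the cap's screw, above the arm, on the cap's axis: a bar 64 mm long (along this point's x axis), 16 mm thick (along y), 40 mm high (from 22 mm below this point to 18 mm above it); fully raised it is 43 mm above the arm's centre line, with the bar's lower edge 16 mm above the arm's top face; it comes down 12 mm in all. Turns with the cap.
- cap_turn (a joint): Turn of the cap, rad: 0 = fully raised, 2.4 = screwed fully down (hard stop); grows clockwise seen from above. The cap comes down 5 mm per rad. At 0 the grip bar lies along the swing arm. Starts between 0 and 0.35; friction torque about 0.12 N m; it stays where it is left, and turns with the arm while the arm swings. Needs two grasps.
- wrench: Bystander, leave alone: steel pipe wrench 210 mm long lying flat on the right; origin under it near its middle.
- ebox: Bystander, leave alone: loose grey electrical box 106 x 106 x 53 mm, origin at the centre of its underside.
- nipple: Bystander, leave alone: short steel pipe standing upright, 42 mm in diameter, 60 mm high, origin at the centre of its underside.
- oil: Bystander, leave alone: white plastic oil bottle 60 mm in diameter, 170 mm high, origin at the centre of its underside.

How it is judged (in metres and radians):
On the way, in this order (a step that is already met when the one before it is completed fails the run):
1. the bolt is inside the canister, while the cap is still swung open (horizontal distance between bolt_center and mouth below 0.046 m and z of bolt_center in the frame of mouth below -0.008 m and value of joint swing above 0.5 rad), for 0.2 s.
2. the cap is centred over the mouth (within 7 mm) and not yet screwed down (horizontal distance between bolt_center and mouth below 0.046 m and z of bolt_center in the frame of mouth below -0.008 m and horizontal distance between cap_center and mouth below 0.007 m and value of joint cap_turn below 1 rad), for 0.2 s.
At the end, for the whole second after the job is handed in: The bolt is inside the canister, the cap is centred on the mouth within 7 mm and screwed down to within 0.15 rad of its stop (horizontal distance between bolt_center and mouth below 0.046 m and z of bolt_center in the frame of mouth below -0.008 m and horizontal distance between cap_center and mouth below 0.007 m and value of joint cap_turn above 2.25 rad and velocity of joint cap_turn below 0.05 rad/s); the robot touches nothing.
It fails at once if the cap is screwed down (more than 1.1 rad) while it is more than 10 mm off the mouth's centre (value of joint cap_turn above 1.1 rad and horizontal distance between cap_center and mouth above 0.01 m).
It fails at once if a bystander (pipe wrench, electrical box, pipe or oil bottle) is shifted by more than 30 mm (distance of any of wrench, ebox, nipple, oil from where it was at the start of the episode above 0.03 m).
It also fails if it takes over 72 s, if anything falls off the work surface, if the arm or the gripper's body presses on something with over 40 N, if the wrist force passes 120 N, or if a joint passes its speed limit or range.

### The arm

A 6-joint arm with a two-finger parallel gripper is mounted at the origin on the work surface. World frame = base frame: x ahead of the robot, y to its left, z up, the work surface at z = 0. Lengths are in mm, angles in rad, forces in N, time in s.
With the tool pointing down it reaches from about 350 to 875 mm from the base axis. Payload 4.2 kg.
Tool frame: the origin (TCP) lies where the fingers leave the gripper's body, on its centre line; the fingertips stand 73 mm ahead of it and the grasp point (between the pads) lies 54 mm ahead of it; z points along the fingers, y is the direction in which the jaws open and shut (so a half turn about z gives the same grasp; the last joint's range is limited). The gripper opens to 85 mm and grips with 20 to 120 N. Pads are 22 mm wide; open, the fingers measure 114 mm over their backs; the gripper's body (76 mm by 85 mm) begins 54 mm behind the grasp point. The pads swing forward as they close: fully open they stand 13 mm farther back than shut.
Start: joints at [1.454, 0.385, 0.008, 0, -1.194, -0.259], TCP at [229.352, 581.375, 303.912] pointing down, gripper open.
Joint ranges: [-3.14, 3.14], [-1.21, 2.06], [-1.07, 1.41], [-3.16, 2.05], [-2.99, -0.16], [-3.1, 3.1]. Speed limits (rad/s): [2.79, 2.79, 3.14, 3.14, 3.14, 3.14].

### API

Orientations are given as a unit quaternion [x, y, z, w].
In Python, from bench import arm gives the robot as it stands.
- The arm moves only by the tool apply_moves, never from a script. Its argument "increments" is a list that holds one entry, the list of rows, each a list of 7 numbers: the shift along the tool's x, y, z scaled (see below), then the turn, a rotation vector about the tool's x, y, z scaled (see below), then the gripper's target within -1 to 1 (fully open at 1, half-way at 0, shut at -1). A call has 1 to 10 rows; each row is the pose to reach, as a shift and turn from the pose commanded when the call began, along the tool's axes at that moment; what a row does not reach only later rows make up. The controller multiplies each number of a shift by 100 mm and each number of a turn by 0.5 rad. A row lasts 1/10 s, in which the tool goes at most 50 mm and 8.59 degrees, less where a joint would pass 70% of its speed; a pose out of reach is approached as far as the arm can. A call with a number of a shift or a turn outside -1 to 1 is refused whole. A call with a gripper value outside its range is refused whole. The fingers move at their own pace and stop on an object; the grip force is fixed at half the most. Time passes only in rows, so rows that repeat a pose let the fingers close. It gives the time, the measured TCP pose, the force and the opening at its end, in the units of the state.
- arm.read_state(): the state, without advancing time (a new reading comes with each control period).
- arm.get_image(name): name is "scene" or "side" or "wrist"; returns a dict with "img" (420x560x3 uint8, red, green, blue), "fx", "fy", "cx", "cy" (pixels), "k1" (the pictures are not rectified: a ray, as slopes to the right and down, at radius r is drawn at 1 + k1 r^2 times it, then the intrinsics apply), "pose" (4x4, takes a point from camera to world coordinates). Camera axes: x right, y up, looking along -z (the intrinsics and any distortion apply to the point x, -y, -z); pixel columns grow to the right and rows downward; lengths in mm; the calibration is good to about 2 mm. A picture is of the moment at which its call begins. There is no depth.
- arm.job_done(): hands the job in, once; it reports no verdict.
Trained networks look in a picture, given as the dict that the camera call returned (one of the last four; its "shot" number tells which), for a name from the list of things; names that differ only in an ending like _2 or _b are one class to them, and where a whole thing is asked for, a point or a joint stands for the part that bears it (a point fixed in the world has none). Each returns a list of dicts, best first, with "conf" (0 to 1); they miss things now and then, are a little off and sometimes report something else, mostly with a low value. They report only what shows in the picture. A call takes as long as a camera call.
- arm.outline_of(label, picture): "pixels" (420x560 bool, what is visible of it) and "box" ([centre column, centre row, width, height] in pixels, round what is visible of it).
- arm.mark_of(label, picture): "at" ([column, row] in pixels: a listed point, or the origin of a listed thing).
The state is a dict: "clock": time; "joints": joint angles; "joint_vel": joint speeds; "joint_efforts": joint torques, N m; "position": TCP position; "ee_rot": TCP orientation; "contact_force": force on the tool from outside, world axes, zero at the start; "wrist_torque": the same for the moment, N m; "gripper_width": finger opening in mm.
Only numpy, scipy, OpenCV 4.12 (cv2) and the standard library are available. Lean on these libraries where they do the work, as an engineer would, in place of code of your own. Each camera call takes 0.05 s, during which the arm holds its last target.

## Working session

There is one attempt and no reset: what is moved stays moved. The work goes in short steps, Python scripts to look and compute and a tool call to move; the robot and the scene stay as the last step left them, time stands still between calls to the robot, and variables do not carry over. Pictures are saved under pics/ and viewed, and the job is handed in when it is done.

Besides the shell and the picture viewer there is one more tool, called by a JSON object that holds its "method" and its "body". apply_moves: Moves the arm, as the interface text tells. Shifts and turns lie within -1 to 1; 1 stands for 100 mm of shift or 0.5 rad of turn. Its arguments: {"type":"object","properties":{"increments":{"type":"array"}},"required":["increments"]}

```bash
ls; mkdir -p pics
cat > h.py <<'E'
import numpy as np, cv2
from bench import arm
from scipy.spatial.transform import Rotation as R
def ray(p,uv):
    K=np.array([[p['fx'],0,p['cx']],[0,p['fy'],p['cy']],[0,0,1.]])
    q=cv2.undistortPoints(np.array([[uv]],float),K,np.array([p['k1'],0,0,0,0.]))[0,0]
    T=np.array(p['pose']);d=T[:3,:3]@np.array([q[0],-q[1],-1]);return T[:3,3],d/np.linalg.norm(d)
def onz(p,uv,z):
    o,d=ray(p,uv);return o+d*(z-o[2])/d[2]
def proj(p,X):
    T=np.array(p['pose']);c=T[:3,:3].T@(np.array(X,float)-T[:3,3]);a=np.array([c[0],-c[1]])/-c[2]
    a=a*(1+p['k1']*(a@a));return a*[p['fx'],p['fy']]+[p['cx'],p['cy']]
def tri(L):
    A=np.zeros((3,3));b=np.zeros(3)
    for p,uv in L:
        o,d=ray(p,uv);M=np.eye(3)-np.outer(d,d);A+=M;b+=M@o
    x=np.linalg.solve(A,b);return x,[np.linalg.norm(proj(p,x)-uv) for p,uv in L]
def save(p,n): cv2.imwrite(f'pics/{n}.png',cv2.cvtColor(p['img'],cv2.COLOR_RGB2BGR))
def delta(pos,rotq):
    "tool shift/turn units from current measured"
    s=arm.read_state();r=R.from_quat(s['ee_rot'])
    return r.inv().apply(np.array(pos)-s['position'])/100,(r.inv()*R.from_quat(rotq)).as_rotvec()/.5
E
python3 - <<'E'
from h import *
s=arm.read_state();print({k:np.round(v,3) for k,v in s.items()})
P={n:arm.get_image(n) for n in('scene','side','wrist')}
for n,p in P.items():
    save(p,n+'0');print(n,p['img'].shape,np.round(p['pose'],2).tolist(),p['fx'],p['k1'])
    for l in ['bolt_center','mouth','post','pin_grip','cap_center','cap_grip','wrench','ebox','nipple','oil']:
        print(l,[(np.round(m['at'],1).tolist(),round(m['conf'],2)) for m in arm.mark_of(l,p)[:3]])
E
```

```text
pics
{'clock': np.float64(0.0), 'joints': array([ 1.454,  0.386,  0.007, -0.   , -1.194, -0.259]), 'joint_vel': array([ 0.   ,  0.   , -0.   ,  0.001, -0.001, -0.   ]), 'joint_efforts': array([-0.0000e+00, -3.9229e+01,  1.8841e+01,  4.1860e+00, -5.0000e-03,
       -0.0000e+00]), 'position': array([229.215, 581.011, 302.854]), 'ee_rot': array([ 0.982, -0.187, -0.   ,  0.001]), 'contact_force': array([0.612, 0.167, 0.103]), 'wrist_torque': array([-0.015, -0.009, -0.023]), 'gripper_width': np.float64(85.642)}
scene (420, 560, 3) [[0.61, -0.65, 0.45, 1136.73], [0.79, 0.51, -0.34, -429.09], [-0.01, 0.56, 0.83, 1233.21], [0.0, 0.0, 0.0, 1.0]] 533.4065060473833 -0.10411966594447171
bolt_center [([339.7, 175.1], 0.63)]
mouth [([256.1, 218.4], 0.64)]
post [([305.0, 251.9], 0.75), ([274.1, 257.5], 0.36)]
pin_grip []
cap_center [([239.0, 280.5], 0.64)]
cap_grip [([232.6, 265.7], 0.57)]
wrench [([138.7, 288.8], 0.88)]
ebox [([391.1, 226.3], 0.68)]
nipple [([157.9, 254.5], 0.85)]
oil [([429.8, 193.6], 0.86), ([339.0, 177.8], 0.43)]
side (420, 560, 3) [[0.97, 0.18, -0.17, 345.09], [-0.24, 0.73, -0.64, -709.03], [0.01, 0.66, 0.75, 990.96], [0.0, 0.0, 0.0, 1.0]] 388.5880469607985 -0.028626924980593778
bolt_center [([253.7, 185.7], 0.48)]
mouth [([281.8, 228.5], 0.93), ([242.8, 337.3], 0.52)]
post [([333.2, 210.5], 0.71)]
pin_grip [([334.9, 218.2], 0.72)]
cap_center [([334.6, 258.8], 0.94)]
cap_grip [([338.0, 245.2], 0.91), ([251.8, 185.4], 0.7)]
wrench [([277.2, 362.4], 0.9), ([291.8, 147.5], 0.33)]
ebox [([305.8, 182.9], 0.7)]
nipple [([246.4, 336.7], 0.64)]
oil [([290.1, 147.7], 0.59)]
wrist (420, 560, 3) [[-0.37, 0.89, 0.27, 295.58], [-0.93, -0.35, -0.1, 553.0], [0.0, -0.29, 0.96, 373.36], [0.0, 0.0, 0.0, 1.0]] 362.55200352889665 -0.08652038952815481
bolt_center []
mouth []
post []
pin_grip []
cap_center []
cap_grip []
wrench []
ebox []
nipple []
oil []
```

View pics/scene0.png

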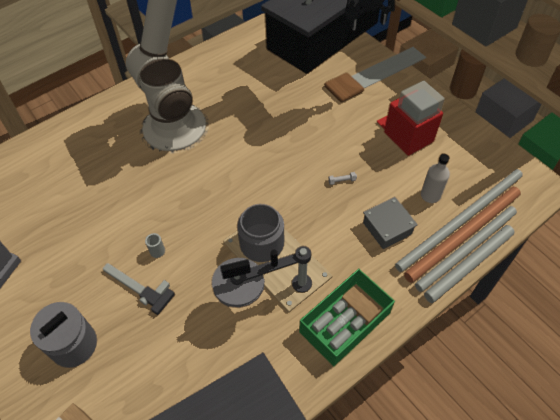

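View pics/side0.png

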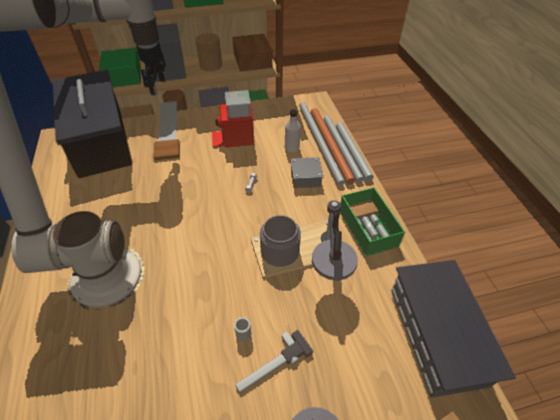

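Run:
```python
from h import *
A=arm.get_image('scene');B=arm.get_image('side')
for l,a,b in [('bolt',[339.7,175.1],[253.7,185.7]),('mouth',[256.1,218.4],[281.8,228.5]),('post',[305,251.9],[333.2,210.5]),('capc',[239,280.5],[334.6,258.8]),('capg',[232.6,265.7],[338,245.2]),('ebox',[391.1,226.3],[305.8,182.9]),('oil',[429.8,193.6],[290.1,147.7]),('nip',[157.9,254.5],[246.4,336.7]),('wr',[138.7,288.8],[277.2,362.4])]:
    x,e=tri([(A,a),(B,b)]);print(l,np.round(x,1),np.round(e,1))
print('board? bolt z12',onz(A,[339.7,175.1],12),onz(B,[253.7,185.7],12))
for p,n in((A,'scene'),(B,'side')):
    for l in ['bolt_center']:
        for o in arm.outline_of(l,p)[:2]:
            m=o['pixels'].astype(np.uint8);print(n,o['conf'],o['box'],cv2.minAreaRect(cv2.findNonZero(m)))
cv2.imwrite('pics/z1.png',cv2.resize(cv2.cvtColor(A['img'][130:330,170:440],4),None,fx=2.9,fy=2.9,interpolation=2))
cv2.imwrite('pics/z2.png',cv2.resize(cv2.cvtColor(B['img'][120:300,200:440],4),None,fx=3.3,fy=3.3,interpolation=2))
```

```text
bolt [493.4 255.5  23.1] [3.6 2.9]
mouth [521.5 -50.7 135.8] [0.7 0.6]
post [678.  -25.9 149.3] [2.8 2.3]
capc [ 633.  -181.4  133.5] [0.7 0.6]
capg [ 629.6 -189.3  207.4] [1.1 1. ]
ebox [692.3 275.  -25.8] [4.3 3.2]
oil [682.6 441.1  -2.8] [0.2 0.1]
nip [ 369.8 -276.1   -8. ] [0.2 0.2]
wr [ 432.8 -367.4    3.5] [0.4 0.4]
board? bolt z12 [479.93399561 272.42311463  12.        ] [498.24296867 253.27057451  12.        ]
scene 0.46 [343.2, 178.1, 26.9, 15.5] ((342.49163818359375, 177.4358673095703), (8.320819854736328, 27.678585052490234), 82.56858825683594)
side 0.43 [253.9, 184.7, 14.5, 15.5] ((250.70004272460938, 183.10000610351562), (8.497057914733887, 20.124608993530273), 26.56505012512207)
side 0.31 [336.1, 254.8, 48.8, 50.5] ((334.3428039550781, 259.974609375), (45.48811721801758, 43.551490783691406), 54.162349700927734)
```

View pics/z1.png

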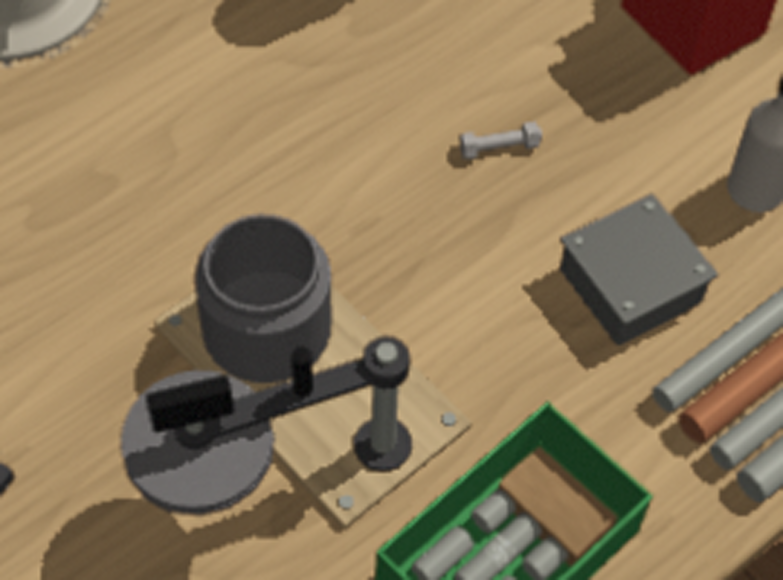

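View pics/z2.png

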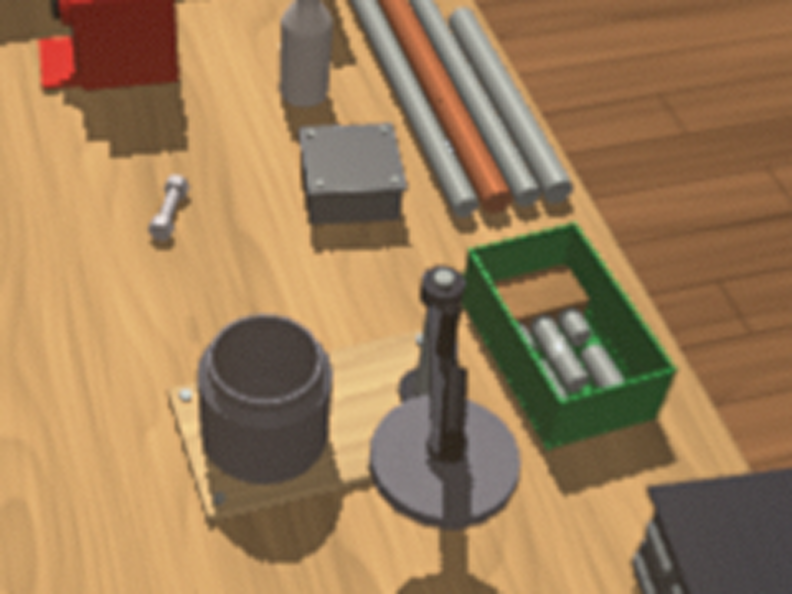

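The scene view shows the bolt at about (342,178), open canister at (260,221), arm with cap at (239,280). The side view agrees: bolt (251,183), canister (280,229), cap (334,259). I'll refine by hand-picked points.

Run:
```python
from h import *
A=arm.get_image('scene');B=arm.get_image('side')
a=lambda u,v:[u/2.9+170-.35,v/2.9+130-.35]
b=lambda u,v:[u/3.3+200-.35,v/3.3+120-.35]
for n,p,q in [('boltE1',a(468,146),b(160,229)),('boltE2',a(532,134),b(178,186)),('mouth',a(262,264),b(265,360)),('posttop',a(386,352),b(443,278)),('capbot ctr',a(197,447),b(445,460)),('pintop',a(301,354),None)]:
    if q: x,e=tri([(A,p),(B,q)]);print(n,np.round(x,1),np.round(e,1))
    for z in ([12,] if 'bolt' in n else [122,138,150,205,219]): print('  z',z,np.round(onz(A,p,z)[:2],1),np.round(onz(B,q,z)[:2],1) if q else '')
```

```text
boltE1 [476.4 242.7  10.2] [0.2 0.2]
  z 12 [477.9 241. ] [476.  241.6]
boltE2 [507.3 299.7  14.2] [0. 0.]
  z 12 [506.  301.1] [507.6 301.8]
mouth [520.8 -38.4 116.8] [0.3 0.2]
  z 122 [524.1 -40.8] [519.5 -41.6]
  z 138 [532.9 -46.4] [516.3 -53.9]
  z 150 [539.5 -50.6] [513.9 -63.1]
  z 205 [569.8 -69.8] [ 502.9 -105.3]
  z 219 [577.6 -74.7] [ 500.  -116.1]
posttop [679.6 -31.3 174.7] [0.2 0.2]
  z 122 [657.1 -11.9] [701.1  13. ]
  z 138 [664.1 -17.9] [ 6.945e+02 -3.000e-01]
  z 150 [669.2 -22.4] [689.6 -10.3]
  z 205 [693.  -43.1] [667.1 -56. ]
  z 219 [699.  -48.3] [661.3 -67.6]
capbot ctr [ 634.4 -184.7  131. ] [1.1 0.9]
  z 122 [ 631.7 -184.9] [ 636.7 -176.7]
  z 138 [ 639.  -188.5] [ 631.4 -186.5]
  z 150 [ 644.5 -191.1] [ 627.3 -193.8]
  z 205 [ 669.5 -203.2] [ 608.9 -227.5]
  z 219 [ 675.8 -206.3] [ 604.2 -236.1]
  z 122 [615.2 -68.2] 
  z 138 [622.7 -73.4] 
  z 150 [628.4 -77.3] 
  z 205 [654.2 -95.1] 
  z 219 [660.8 -99.7]
```

```bash
cat >> h.py <<'E'
def down(psi):
    c,s=np.cos(psi),np.sin(psi)
    return R.from_matrix(np.array([[c,s,0],[s,-c,0],[0,0,-1]]))
def plan(*tg):
    s=arm.read_state();p=np.array(s['position']);r=R.from_quat(s['ee_rot'])
    x=r.as_matrix()[:,0];psi=np.arctan2(x[1],x[0]);r=down(psi)
    print('now',np.round(p,1),'psi',round(psi,3),'F',np.round(s['contact_force'],1),'w',round(float(s['gripper_width']),1),'t',s['clock'],'j',np.round(s['joints'],2))
    for t in tg:
        t=np.array(t,float);q=t[:3];dpsi=t[3]-psi
        n=1
        while 1:
            d=(q-p)/n;loc=down(psi).inv().apply(d)
            if max(abs((q-p)/n).max()*1.0,np.linalg.norm(q-p)/n)<=98 and abs(dpsi)/n<=.49: break
            n+=1
        for i in range(n):
            loc=down(psi).inv().apply((q-p)/(n-i));dz=(t[3]-psi)/(n-i)
            rows=max(np.linalg.norm(loc)/50,abs(dz)/.15)
            print(np.round(loc/100,3),'rz',round(-dz/.5,3),'rows>=%.1f'%rows)
            p=p+(q-p)/(n-i);psi+=dz
        print('--',t)
E
python3 - <<'E'
from h import *
plan([491.5,271,240,-2.033])
E
```

```text
now [229.3 581.4 303.9] psi -0.376 F [0.5 0.3 1.1] w 85.4 t 1.95 j [ 1.45  0.38  0.01  0.   -1.19 -0.26]
[0.716 0.385 0.128] rz 0.663 rows>=2.2
[0.802 0.131 0.128] rz 0.663 rows>=2.2
[ 0.801 -0.137  0.128] rz 0.663 rows>=2.2
[ 0.713 -0.39   0.128] rz 0.663 rows>=2.2
[ 0.547 -0.601  0.128] rz 0.663 rows>=2.2
-- [491.5   271.    240.     -2.033]
```

{"method": "apply_moves", "body": {"increments": [[[0.36, 0.19, 0.06, 0, 0, 0.3, 1], [0.71, 0.38, 0.13, 0, 0, 0.6, 1], [0.72, 0.38, 0.13, 0, 0, 0.66, 1]]]}}

```text
clock: 2.25
position: [284.0, 516.2, 290.1]
ee_rot: [0.937, -0.349, 0.0, 0.002]
contact_force: [-0.6, -0.3, 0.1]
gripper_width: 85.4
```

{"method": "apply_moves", "body": {"increments": [[[0.4, 0.07, 0.06, 0, 0, 0.3, 1], [0.8, 0.13, 0.13, 0, 0, 0.6, 1], [0.8, 0.13, 0.13, 0, 0, 0.66, 1]]]}}

```text
clock: 2.55
position: [336.4, 454.8, 277.2]
ee_rot: [0.867, -0.498, 0.0, 0.001]
contact_force: [-1.2, 0.4, 1.1]
gripper_width: 85.7
```

{"method": "apply_moves", "body": {"increments": [[[0.4, -0.07, 0.06, 0, 0, 0.3, 1], [0.8, -0.14, 0.13, 0, 0, 0.6, 1], [0.8, -0.14, 0.13, 0, 0, 0.66, 1]]]}}

```text
clock: 2.85
position: [389.0, 393.6, 264.2]
ee_rot: [0.774, -0.634, 0.0, 0.001]
contact_force: [-0.3, -0.5, -0.5]
gripper_width: 85.3
```

{"method": "apply_moves", "body": {"increments": [[[0.36, -0.2, 0.06, 0, 0, 0.3, 1], [0.71, -0.39, 0.13, 0, 0, 0.6, 1], [0.71, -0.39, 0.13, 0, 0, 0.66, 1]]]}}

```text
clock: 3.15
position: [441.6, 332.5, 251.1]
ee_rot: [-0.659, 0.752, -0.0, -0.001]
contact_force: [0.2, -0.8, 0.2]
gripper_width: 85.7
```

{"method": "apply_moves", "body": {"increments": [[[0.27, -0.3, 0.06, 0, 0, 0.3, 1], [0.55, -0.6, 0.13, 0, 0, 0.6, 1], [0.55, -0.6, 0.13, 0, 0, 0.66, 1], [0.55, -0.6, 0.13, 0, 0, 0.66, 1]]]}}

```text
clock: 3.55
position: [493.3, 272.9, 239.0]
ee_rot: [-0.53, 0.848, 0.0, 0.0]
contact_force: [-0.5, -0.4, 0.3]
gripper_width: 85.5
```

Run:
```python
from h import *
p=arm.get_image('wrist');save(p,'w1')
print(arm.mark_of('bolt_center',p))
for o in arm.outline_of('bolt_center',p)[:2]: print(o['conf'],o['box'],cv2.minAreaRect(cv2.findNonZero(o['pixels'].astype(np.uint8))))
for X in([476.4,242.7,12],[507,300.,12],[491.5,271,12]): print(proj(p,X))
plan()
```

```text
[{'at': [282.7, 188.4], 'conf': 0.72}]
0.73 [285.0, 184.7, 34.2, 95.7] ((284.5, 186.5), (97.0, 33.0), 90.0)
[282.46958797 150.50430035]
[279.66442922 225.31694949]
[281.05672264 188.53249041]
now [492.6 273.8 239.4] psi -2.023 F [-0.4 -0.1  1. ] w 85.7 t 3.7 j [ 0.79  0.34 -0.24  0.   -0.99 -1.25]
```

View pics/w1.png

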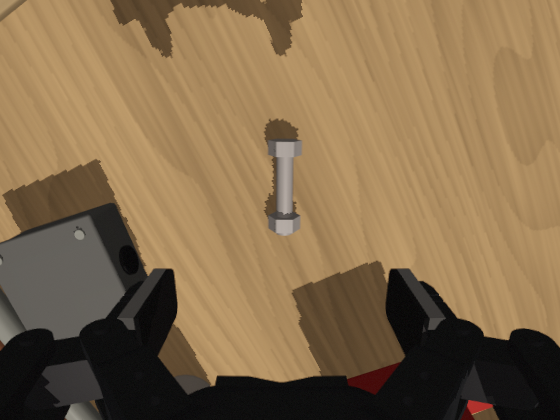

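The wrist view shows the bolt upright in the image, ends (285,141) and (284.5,233), centred at (284.5,187), with clear space around it.

Run:
```python
from h import *
p=arm.get_image('wrist')
e1=onz(p,[285,141],10);e2=onz(p,[284.5,233],10);c=onz(p,[284.7,187],12)
d=e1-e2;psi=np.arctan2(d[1],d[0]);print(e1,e2,c,psi,np.linalg.norm(d))
plan([c[0],c[1],12+54+30,psi],[c[0],c[1],12+54,psi])
```

```text
[470.68534424 237.85273529  10.        ] [505.96092197 310.14854176  10.        ] [487.54577331 272.25194992  12.        ] -2.0247445776265884 80.442836952721
now [492.5 273.8 239.3] psi -2.023 F [ 0.7  0.3 -0.2] w 85.3 t 3.75 j [ 0.79  0.34 -0.24 -0.   -0.99 -1.25]
[0.018 0.019 0.717] rz 0.002 rows>=1.4
[0.018 0.019 0.717] rz 0.002 rows>=1.4
-- [487.54577331 272.25194992  96.          -2.02474458]
[0.  0.  0.3] rz -0.0 rows>=0.6
-- [487.54577331 272.25194992  66.          -2.02474458]
```

{"method": "apply_moves", "body": {"increments": [[[0.02, 0.02, 0.4, 0, 0, 0, 1], [0.04, 0.04, 0.9, 0, 0, 0, 1], [0.04, 0.04, 1.0, 0, 0, 0, 1], [0.04, 0.04, 1.0, 0, 0, 0, 0.3]]]}}

```text
clock: 4.15
position: [487.0, 270.9, 137.9]
ee_rot: [-0.53, 0.848, -0.001, -0.002]
contact_force: [-0.1, 0.2, 0.5]
gripper_width: 73.4
```

{"method": "apply_moves", "body": {"increments": [[[0, 0, 0.3, 0, 0, 0, 0], [0, 0, 0.6, 0, 0, 0, 0], [0, 0, 0.62, 0, 0, 0, -0.3], [0, 0, 0.62, 0, 0, 0, -0.6], [0, 0, 0.62, 0, 0, 0, -1], [0, 0, 0.62, 0, 0, 0, -1], [0, 0, 0.62, 0, 0, 0, -1], [0, 0, 0.62, 0, 0, 0, -1]]]}}

```text
clock: 4.95
position: [488.8, 271.8, 79.2]
ee_rot: [-0.53, 0.848, 0.0, 0.002]
contact_force: [-0.2, 1.2, 7.5]
gripper_width: 11.6
```

Run:
```python
from h import *
plan()
p=arm.get_image('wrist');save(p,'w2')
```

```text
now [488.8 271.8  79.2] psi -2.025 F [-0.2  1.2  7.5] w 11.6 t 4.95 j [ 0.8   0.54 -0.41  0.   -0.62 -1.25]
```

View pics/w2.png

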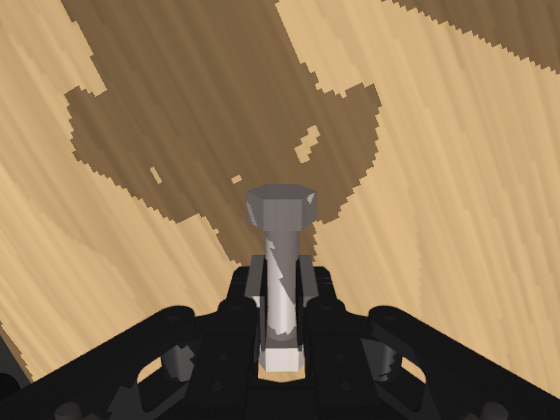

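The bolt's shank is between the pads (head at (281,205)), but the 11.6 mm width and upward force suggest an edge grip. I'll open a little, go lower and regrip.

{"method": "apply_moves", "body": {"increments": [[[0, 0, 0, 0, 0, 0, -0.4], [0, 0, 0, 0, 0, 0, -0.4], [0, 0, 0.04, 0, 0, 0, -0.4], [0, 0, 0.04, 0, 0, 0, -0.4]]]}}

```text
clock: 5.4
position: [487.6, 270.6, 72.6]
ee_rot: [-0.529, 0.848, -0.0, -0.0]
contact_force: [0.8, -0.5, 0.1]
gripper_width: 25.9
```

{"method": "apply_moves", "body": {"increments": [[[0, 0, -0.02, 0, 0, 0, -0.6], [0, 0, -0.02, 0, 0, 0, -1], [0, 0, -0.02, 0, 0, 0, -1], [0, 0, -0.02, 0, 0, 0, -1], [0, 0, -0.02, 0, 0, 0, -1]]]}}

```text
clock: 5.9
position: [487.5, 270.5, 75.0]
ee_rot: [-0.529, 0.848, -0.0, -0.0]
contact_force: [-0.3, -1.6, 2.8]
gripper_width: 11.9
```

Run:
```python
from h import *
plan([487.5,270.5,160,-2.025],[555,40,290,-2.025])
```

```text
now [487.5 270.5  75. ] psi -2.026 F [-0.3 -1.6  2.8] w 11.9 t 5.9 j [ 0.8   0.54 -0.42  0.   -0.61 -1.25]
[-0.    0.   -0.85] rz -0.002 rows>=1.7
-- [487.5   270.5   160.     -2.025]
[ 0.592 -0.539 -0.433] rz -0.0 rows>=1.8
[ 0.592 -0.539 -0.433] rz -0.0 rows>=1.8
[ 0.592 -0.539 -0.433] rz -0.0 rows>=1.8
-- [555.     40.    290.     -2.025]
```

{"method": "apply_moves", "body": {"increments": [[[0, 0, -0.3, 0, 0, 0, -1], [0, 0, -0.75, 0, 0, 0, -1], [0, 0, -0.85, 0, 0, 0, -1]]]}}

```text
clock: 6.2
position: [489.5, 272.3, 164.2]
ee_rot: [-0.53, 0.848, 0.001, 0.004]
contact_force: [1.3, 1.3, -1.8]
gripper_width: 11.3
```

{"method": "apply_moves", "body": {"increments": [[[0.3, -0.27, -0.22, 0, 0, 0, -1], [0.59, -0.54, -0.43, 0, 0, 0, -1]]]}}

```text
clock: 6.4
position: [509.7, 193.7, 202.8]
ee_rot: [-0.53, 0.848, 0.0, -0.001]
contact_force: [1.7, -0.2, -1.5]
gripper_width: 11.8
```

{"method": "apply_moves", "body": {"increments": [[[0.3, -0.27, -0.22, 0, 0, 0, -1], [0.59, -0.54, -0.43, 0, 0, 0, -1]]]}}

```text
clock: 6.6
position: [532.5, 115.8, 246.0]
ee_rot: [-0.53, 0.848, 0.0, -0.0]
contact_force: [0.7, 0.3, -1.5]
gripper_width: 11.5
```

{"method": "apply_moves", "body": {"increments": [[[0.3, -0.27, -0.22, 0, 0, 0, -1], [0.59, -0.54, -0.43, 0, 0, 0, -1], [0.59, -0.54, -0.43, 0, 0, 0, -1], [0.59, -0.54, -0.43, 0, 0, 0, -1]]]}}

```text
clock: 7.0
position: [555.1, 39.7, 288.2]
ee_rot: [-0.528, 0.849, 0.001, -0.0]
contact_force: [-0.6, 0.1, -1.8]
gripper_width: 11.6
```

Run:
```python
from h import *
p=arm.get_image('wrist');save(p,'w3')
for l in('mouth','post','cap_center','cap_grip','pin_grip'):print(l,[(m['at'],m['conf']) for m in arm.mark_of(l,p)])
for X in([521,-41,122],[680,-30,160],[634,-185,134],[660,-97,191]): print(proj(p,X))
m=arm.mark_of('mouth',p)
if m: print(onz(p,m[0]['at'],122))
plan()
```

```text
mouth [([279.8, 76.6], 0.9)]
post [([48.3, 214.4], 0.76)]
cap_center []
cap_grip [([280.5, 291.4], 0.54)]
pin_grip []
[271.39520525  79.06311902]
[ 42.33125185 220.27021542]
[ -5.59565781 -48.15458887]
[-39.4241686  105.47417613]
[515.65630474 -40.01287012 122.        ]
now [555.1  41.4 288.3] psi -2.024 F [-0.2  0.7 -1.7] w 12.0 t 7.35 j [ 0.37  0.28 -0.19 -0.   -1.11 -0.82]
```

View pics/w3.png

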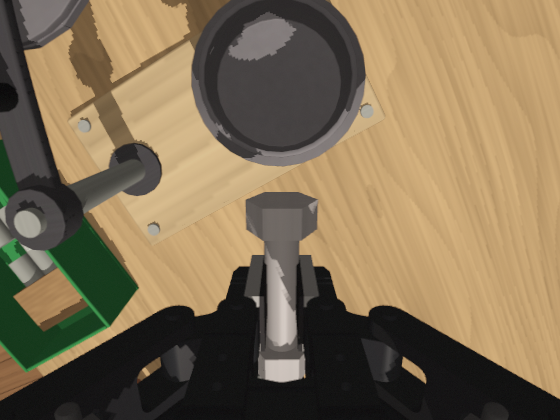

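Wrist view: mouth ring centred near (280,77), held bolt at column 281, post top near (30,222). Now checking for a wrist-camera bias using the held bolt.

Run:
```python
from h import *
p=arm.get_image('wrist')
s=arm.read_state();r=R.from_quat(s['ee_rot'])
for o in [[0,0,60],[0,0,64],[40,0,64],[-40,0,64]]: print(o,proj(p,np.array(s['position'])+r.apply(o)))
bb=arm.outline_of('bolt_center',p)
for o in bb[:1]: print(o['conf'],o['box'])
mo=arm.outline_of('mouth',p); print(len(mo))
# ring fit: try circle fit with model: project circle of r=46 and r=50 at z=122 with centre search on edges
g=cv2.GaussianBlur(cv2.cvtColor(p['img'],7),(3,3),0)
gx=cv2.Sobel(g,5,1,0);gy=cv2.Sobel(g,5,0,1);G=np.hypot(gx,gy)
G=np.minimum(G,150)
def sc(c,rad,z):
    t=np.linspace(0,2*np.pi,120);v=0;n=0
    for a in t:
        u=proj(p,[c[0]+rad*np.cos(a),c[1]+rad*np.sin(a),z]);i,j=int(round(u[1])),int(round(u[0]))
        if 0<=i<420 and 0<=j<560 and not(180<i and 230<j<330): v+=G[i,j];n+=1
    return v/n if n>60 else 0
for rad in(46,50):
    best=max((sc((x,y),rad,122),x,y) for x in range(505,532,1) for y in range(-55,-25,1));print(rad,best)
```

```text
[0, 0, 60] [278.65574831 292.22294917]
[0, 0, 64] [278.71162791 287.3480126 ]
[40, 0, 64] [278.59562245 194.06375988]
[-40, 0, 64] [278.83133235 365.31432244]
0.75 [282.3, 288.4, 73.2, 189.6]
0
46 (np.float32(79.877975), 517, -40)
50 (np.float32(70.45768), 521, -43)
```

Run:
```python
from h import *
plan([518.5,-42,220,-2.024])
```

```text
now [555.3  41.  288.7] psi -2.025 F [ 0.3 -1.2 -1.5] w 11.8 t 7.5 j [ 0.36  0.28 -0.19 -0.   -1.11 -0.82]
[ 0.453 -0.017  0.344] rz -0.001 rows>=1.1
[ 0.454 -0.017  0.344] rz -0.001 rows>=1.1
-- [518.5   -42.    220.     -2.024]
```

{"method": "apply_moves", "body": {"increments": [[[0.4, -0.02, 0.3, 0, 0, 0, -1], [0.8, -0.03, 0.6, 0, 0, 0, -1], [0.91, -0.03, 0.69, 0, 0, 0, -1], [0.91, -0.03, 0.69, 0, 0, 0, -1], [0.91, -0.03, 0.69, 0, 0, 0, -1]]]}}

```text
clock: 8.0
position: [519.1, -42.4, 220.7]
ee_rot: [-0.53, 0.848, -0.001, 0.001]
contact_force: [1.2, 0.0, 0.5]
gripper_width: 11.5
```

Run:
```python
from h import *
plan()
A=arm.get_image('scene');B=arm.get_image('side')
cv2.imwrite('pics/z3.png',np.hstack([cv2.resize(cv2.cvtColor(I['img'][y:y+130,x:x+130],4),None,fx=3,fy=3,interpolation=2) for I,x,y in((A,190,150),(B,220,150))]))
for p in(A,B):print([(m['at'],m['conf']) for m in arm.mark_of('bolt_center',p)],[(m['at'],m['conf']) for m in arm.mark_of('mouth',p)], proj(p,[519,-41,157]))
```

```text
now [519.1 -42.4 220.7] psi -2.026 F [1.2 0.  0.5] w 11.5 t 8.0 j [ 0.23  0.29 -0.37  0.   -0.91 -0.69]
[([258.5, 212.1], 0.48)] [([258.3, 222.6], 0.65)] [258.00863313 211.528443  ]
[([282.0, 218.3], 0.41)] [([280.7, 226.8], 0.82)] [279.83568611 220.79403181]
```

View pics/z3.png

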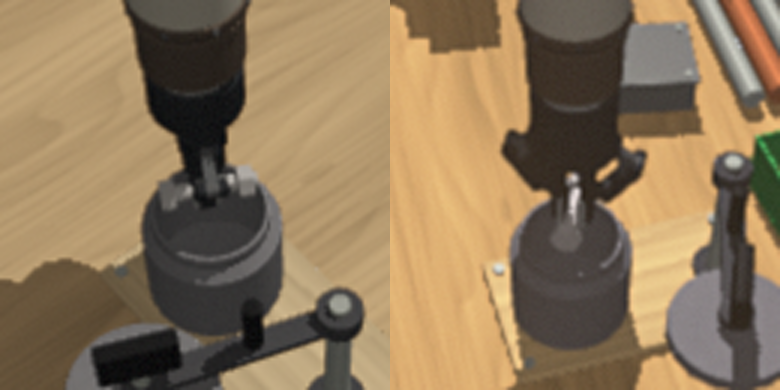

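Both views show the bolt held and centred above the mouth. I'll lower it.

{"method": "apply_moves", "body": {"increments": [[[0, 0, 0.15, 0, 0, 0, -1], [0, 0, 0.25, 0, 0, 0, -1], [0, 0, 0.33, 0, 0, 0, -1], [0, 0, 0.4, 0, 0, 0, -1]]]}}

```text
clock: 8.7
position: [518.1, -42.5, 179.3]
ee_rot: [-0.53, 0.848, 0.0, -0.0]
contact_force: [0.3, -1.5, -2.5]
gripper_width: 11.4
```

{"method": "apply_moves", "body": {"increments": [[[0, 0, 0.1, 0, 0, 0, -1], [0, 0, 0.18, 0, 0, 0, -1], [0, 0, 0.24, 0, 0, 0, -1], [0, 0, 0.24, 0, 0, 0, -1]]]}}

```text
clock: 9.1
position: [517.6, -42.7, 154.9]
ee_rot: [-0.529, 0.848, 0.0, -0.001]
contact_force: [-0.0, -0.1, -1.1]
gripper_width: 11.3
```

No contact; release with a limited opening and rise.

{"method": "apply_moves", "body": {"increments": [[[0, 0, 0, 0, 0, 0, -0.4], [0, 0, 0, 0, 0, 0, -0.4], [0, 0, 0, 0, 0, 0, -0.3], [0, 0, -0.3, 0, 0, 0, -0.3], [0, 0, -0.8, 0, 0, 0, -0.3], [0, 0, -1, 0, 0, 0, -0.3]]]}}

```text
clock: 9.7
position: [519.9, -42.5, 260.9]
ee_rot: [-0.53, 0.848, -0.002, 0.004]
contact_force: [-0.2, 0.3, 1.2]
gripper_width: 30.0
```

{"method": "apply_moves", "body": {"increments": [[[0.1, 0, -0.4, 0, 0, 0, 0], [-0.3, 0, -0.6, 0, 0, 0, 0.3], [-0.6, 0, -0.6, 0, 0, 0, 0.3], [-0.6, 0, -0.6, 0, 0, 0, 0.3], [-0.6, 0, -0.6, 0, 0, 0, 0.3]]]}}

```text
clock: 10.2
position: [544.2, 11.7, 315.8]
ee_rot: [-0.53, 0.848, 0.0, -0.0]
contact_force: [-0.1, -0.8, -0.9]
gripper_width: 55.3
```

Run:
```python
from h import *
plan()
A=arm.get_image('wrist');B=arm.get_image('side');C=arm.get_image('scene')
save(A,'w4')
cv2.imwrite('pics/z4.png',np.hstack([cv2.resize(cv2.cvtColor(I['img'][y:y+130,x:x+130],4),None,fx=3,fy=3,interpolation=2) for I,x,y in((C,190,180),(B,230,170))]))
for p in(A,B,C):print([(m['at'],m['conf']) for m in arm.mark_of('bolt_center',p)])
```

```text
now [544.2  11.7 315.8] psi -2.025 F [-0.1 -0.8 -0.9] w 55.3 t 10.2 j [ 0.32  0.24 -0.17 -0.   -1.16 -0.77]
[([266.0, 118.0], 0.86)]
[([288.7, 250.3], 0.38)]
[]
```

View pics/w4.png

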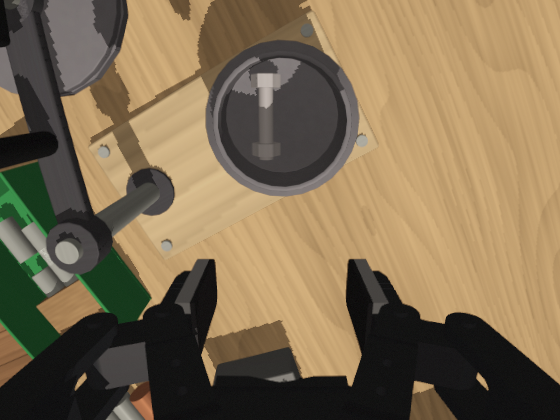

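View pics/z4.png

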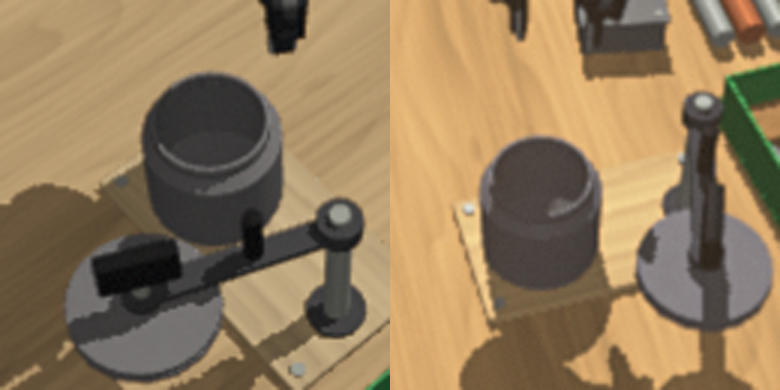

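The bolt lies inside the canister ((266,118) in the wrist view). Next: the handle pin.

Run:
```python
from h import *
plan([660,-97,330,-1.86])
```

```text
now [544.1  10.7 315.8] psi -2.027 F [-0.1 -1.   0.9] w 55.4 t 10.5 j [ 0.32  0.24 -0.17  0.   -1.16 -0.77]
[ 0.228 -0.757 -0.071] rz -0.167 rows>=1.6
[ 0.291 -0.736 -0.071] rz -0.167 rows>=1.6
-- [660.   -97.   330.    -1.86]
```

{"method": "apply_moves", "body": {"increments": [[[0.12, -0.4, -0.04, 0, 0, -0.08, 0.3], [0.23, -0.76, -0.07, 0, 0, -0.17, 0.3]]]}}

```text
clock: 10.7
position: [603.0, -43.4, 323.6]
ee_rot: [-0.566, 0.824, -0.0, 0.0]
contact_force: [0.0, 0.3, 0.3]
gripper_width: 55.8
```

{"method": "apply_moves", "body": {"increments": [[[0.15, -0.4, -0.04, 0, 0, -0.08, 0.3], [0.29, -0.74, -0.07, 0, 0, -0.17, 0.3], [0.29, -0.74, -0.07, 0, 0, -0.17, 0.3], [0.29, -0.74, -0.07, 0, 0, -0.17, 0.3]]]}}

```text
clock: 11.1
position: [661.0, -97.5, 328.8]
ee_rot: [-0.599, 0.801, 0.001, -0.001]
contact_force: [0.2, -0.4, -0.0]
gripper_width: 55.3
```

Run:
```python
from h import *
plan()
A=arm.get_image('wrist');save(A,'w5')
for l in('mouth','post','cap_center','cap_grip','pin_grip'):print(l,[(m['at'],m['conf']) for m in arm.mark_of(l,A)])
for X in([520,-41,122],[680,-30,160],[634,-185,134],[660,-97,191],[660,-97,215],[634,-185,216]): print(proj(A,X))
```

```text
now [661.  -97.5 328.8] psi -1.858 F [ 0.2 -0.4 -0. ] w 55.3 t 11.1 j [ 0.1   0.45  0.17 -0.   -1.29 -0.38]
mouth [([468.7, 215.8], 0.72)]
post []
cap_center []
cap_grip [([289.1, 63.8], 0.6)]
pin_grip [([286.5, 223.1], 0.73), ([281.6, 295.0], 0.72)]
[462.9575442  214.55672271]
[280.17430737 301.02617764]
[280.452435    75.10123794]
[280.46724664 227.35755616]
[280.48983726 242.22379122]
[280.53089986  63.73646533]
```

View pics/w5.png

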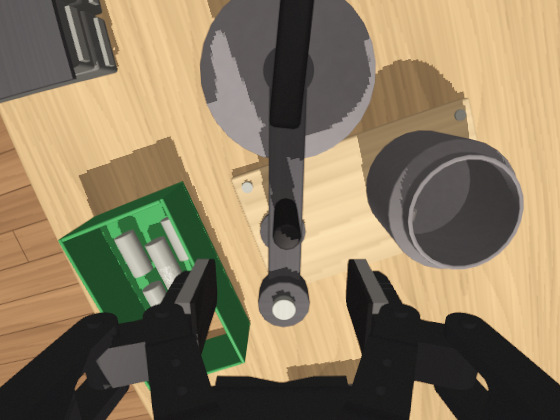

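The wrist view shows pin top at (287,238), post top at (284,307), cap bar at about (291,60), bolt's canister at right.

Run:
```python
from h import *
A=arm.get_image('wrist')
for b in(0,3):
    print('bias',b)
    po=onz(A,[284-b,308],175);pi=onz(A,[287-b,238],215);cg=onz(A,[291.5-b,62],216)
    mo=onz(A,[467-b,212],122)
    print(po,pi,cg,mo)
    for q in(pi,cg): d=q-po;print(np.hypot(*d[:2]),np.arctan2(d[1],d[0]))
    d=mo-po;print('mouth',np.hypot(*d[:2]),np.arctan2(d[1],d[0]))
```

```text
bias 0
[676.49335695 -29.63840491 175.        ] [655.94702444 -95.99963711 215.        ] [ 628.83011753 -182.83759639  216.        ] [515.64553688 -40.3595892  122.        ]
69.46916523679526 -1.8710493327155653
160.44244034192448 -1.8724229238183747
mouth 161.2047301180809 -3.075036891894598
bias 3
[678.55215823 -30.23770417 175.        ] [657.53026512 -96.46060653 215.        ] [ 630.21833278 -183.2392006   216.        ] [518.14268197 -41.08957906 122.        ]
69.4794414655088 -1.8781766454116888
160.45440658006635 -1.8767795778168432
mouth 160.77612776938588 -3.0740444930429054
```

Run:
```python
from h import *
plan([657.5,-97,246,-1.877])
```

```text
now [660.6 -95.8 330.5] psi -1.855 F [0.2 1.2 0.3] w 55.3 t 11.45 j [ 0.1   0.44  0.17 -0.   -1.29 -0.38]
[0.02  0.027 0.845] rz 0.044 rows>=1.7
-- [657.5   -97.    246.     -1.877]
```

{"method": "apply_moves", "body": {"increments": [[[0.02, 0.03, 0.3, 0, 0, 0.04, 0.3], [0.02, 0.03, 0.6, 0, 0, 0.04, 0.3], [0.02, 0.03, 0.84, 0, 0, 0.04, 0.3], [0.02, 0.03, 0.84, 0, 0, 0.04, 0], [0.02, 0.03, 0.84, 0, 0, 0.04, -0.5], [0.02, 0.03, 0.84, 0, 0, 0.04, -1], [0.02, 0.03, 0.84, 0, 0, 0.04, -1], [0.02, 0.03, 0.84, 0, 0, 0.04, -1], [0.02, 0.03, 0.84, 0, 0, 0.04, -1]]]}}

```text
clock: 12.35
position: [658.1, -97.4, 248.2]
ee_rot: [-0.592, 0.806, -0.001, 0.001]
contact_force: [-2.6, 1.4, 5.6]
gripper_width: 14.4
```

Run:
```python
from h import *
P=np.array([678.5,-30.3]);a0=-1.877;a1=-3.076
w=[[*(P+70*np.array([np.cos(a),np.sin(a)])),246,a] for a in np.linspace(a0,a1,9)[1:]]
plan(*w)
A=arm.get_image('wrist');save(A,'w6')
```

```text
now [658.1 -97.4 248.2] psi -1.875 F [-2.6  1.4  5.6] w 14.4 t 12.35 j [ 0.1   0.49  0.04  0.   -1.11 -0.4 ]
[-0.01   0.113  0.022] rz 0.303 rows>=1.0
-- [647.66983084 -93.14505286 246.          -2.026875  ]
[-0.008  0.105  0.   ] rz 0.3 rows>=1.0
-- [638.6317649  -87.83715174 246.          -2.17675   ]
[-0.008  0.105  0.   ] rz 0.3 rows>=1.0
-- [630.48756473 -81.2392389  246.          -2.326625  ]
[-0.008  0.105  0.   ] rz 0.3 rows>=1.0
-- [623.41982737 -73.49924285 246.          -2.4765    ]
[-0.008  0.105  0.   ] rz 0.3 rows>=1.0
-- [617.58701502 -64.79069818 246.          -2.626375  ]
[-0.008  0.105  0.   ] rz 0.3 rows>=1.0
-- [613.11990225 -55.30885481 246.          -2.77625   ]
[-0.008  0.105  0.   ] rz 0.3 rows>=1.0
-- [610.11864397 -45.2663004  246.          -2.926125  ]
[-0.008  0.105  0.   ] rz 0.3 rows>=1.0
-- [608.65052989 -34.88819406 246.          -3.076     ]
```

View pics/w6.png

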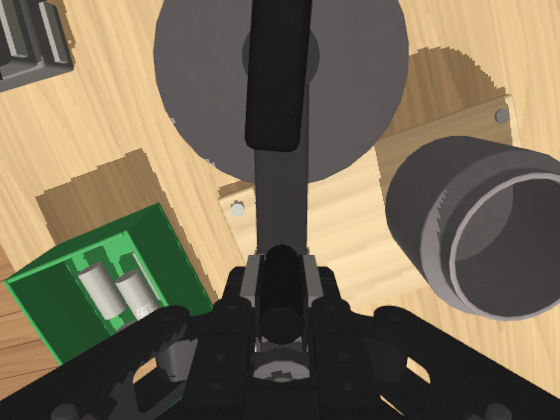

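The pin is between the pads. Swinging along the arc (70 mm radius), 0.4 rad per call.

{"method": "apply_moves", "body": {"increments": [[[0, 0.035, 0, 0, 0, 0.1, -1], [-0.003, 0.07, 0, 0, 0, 0.2, -1], [-0.014, 0.139, 0, 0, 0, 0.4, -1], [-0.031, 0.207, 0, 0, 0, 0.6, -1], [-0.055, 0.273, 0, 0, 0, 0.8, -1]]]}}

```text
clock: 12.9
position: [634.6, -84.8, 248.2]
ee_rot: [-0.418, 0.908, -0.002, 0.002]
contact_force: [2.0, -2.8, 3.7]
gripper_width: 14.6
```

{"method": "apply_moves", "body": {"increments": [[[-0.003, 0.07, 0, 0, 0, 0.2, -1], [-0.014, 0.139, 0, 0, 0, 0.4, -1], [-0.031, 0.207, 0, 0, 0, 0.6, -1], [-0.055, 0.273, 0, 0, 0, 0.8, -1]]]}}

```text
clock: 13.3
position: [617.0, -63.2, 248.2]
ee_rot: [-0.229, 0.973, -0.001, 0.002]
contact_force: [-0.6, -3.9, 4.4]
gripper_width: 14.6
```

{"method": "apply_moves", "body": {"increments": [[[-0.003, 0.07, 0, 0, 0, 0.2, -1], [-0.014, 0.139, 0, 0, 0, 0.4, -1], [-0.031, 0.207, 0, 0, 0, 0.6, -1], [-0.055, 0.273, 0, 0, 0, 0.8, -1], [-0.055, 0.273, 0, 0, 0, 0.8, -1], [-0.055, 0.273, 0, 0, 0, 0.8, -1]]]}}

```text
clock: 13.9
position: [609.3, -35.3, 248.1]
ee_rot: [-0.033, 0.999, -0.0, 0.002]
contact_force: [-1.8, 1.3, 6.8]
gripper_width: 14.8
```

Run:
```python
from h import *
plan()
A=arm.get_image('wrist');save(A,'w7')
B=arm.get_image('side');C=arm.get_image('scene')
cv2.imwrite('pics/z7.png',np.hstack([cv2.resize(cv2.cvtColor(I['img'][y:y+130,x:x+130],4),None,fx=3,fy=3,interpolation=2) for I,x,y in((C,190,180),(B,230,170))]))
```

```text
now [609.3 -35.3 248.1] psi -3.076 F [-1.8  1.3  6.8] w 14.8 t 13.9 j [ 0.21  0.4  -0.11  0.   -1.05 -1.71]
```

View pics/w7.png

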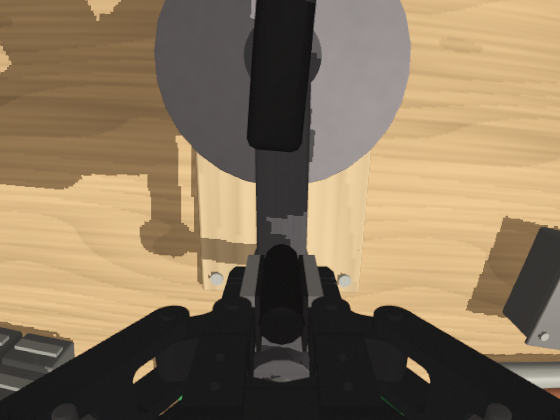

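View pics/z7.png

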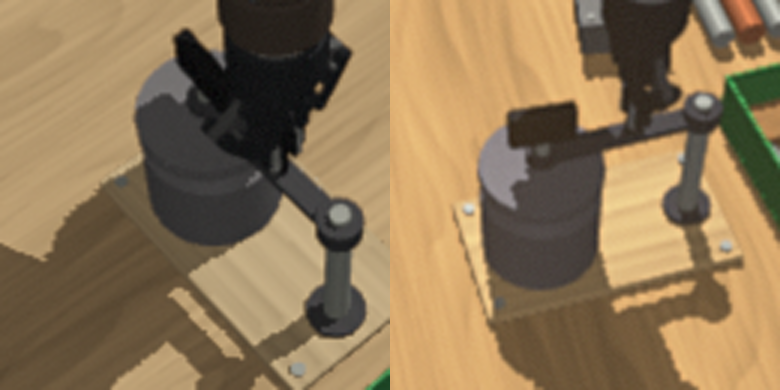

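The arm now lies along the base plate's centre line (plate edges 203/358, arm mid 281) and the cap sits concentric with the body in the side view. Release, rise, and turn to the far side for a single long screwing stroke.

{"method": "apply_moves", "body": {"increments": [[[0, 0, 0, 0, 0, 0, -0.3], [0, 0, 0, 0, 0, 0, -0.2], [0, 0, -0.3, 0, 0, 0, 0], [0, 0, -0.7, 0, 0, 0, 0], [0, 0, -0.75, 0, 0, 0, 0]]]}}

```text
clock: 14.55
position: [610.7, -35.7, 326.5]
ee_rot: [-0.033, 0.999, -0.0, 0.005]
contact_force: [0.5, 0.6, 0.3]
gripper_width: 42.7
```

Run:
```python
from h import *
plan([519,-41,330,-0.03])
```

```text
now [610.7 -35.7 326.5] psi -3.075 F [0.5 0.6 0.3] w 42.7 t 14.55 j [ 0.21  0.34  0.    0.   -1.22 -1.71]
[ 0.131  0.001 -0.005] rz -0.87 rows>=2.9
[ 0.119  0.056 -0.005] rz -0.87 rows>=2.9
[ 0.084  0.101 -0.005] rz -0.87 rows>=2.9
[ 0.033  0.127 -0.005] rz -0.87 rows>=2.9
[-0.023  0.129 -0.005] rz -0.87 rows>=2.9
[-0.075  0.107 -0.005] rz -0.87 rows>=2.9
[-0.114  0.066 -0.005] rz -0.87 rows>=2.9
-- [ 5.19e+02 -4.10e+01  3.30e+02 -3.00e-02]
```

{"method": "apply_moves", "body": {"increments": [[[0.13, 0, 0, 0, 0, -0.3, 0], [0.13, 0, 0, 0, 0, -0.6, 0], [0.13, 0, 0, 0, 0, -0.87, 0]]]}}

```text
clock: 14.85
position: [595.5, -36.4, 320.7]
ee_rot: [-0.251, 0.968, 0.0, 0.0]
contact_force: [0.6, 0.3, 0.5]
gripper_width: 43.1
```

{"method": "apply_moves", "body": {"increments": [[[0.12, 0.06, 0, 0, 0, -0.3, 0], [0.12, 0.06, 0, 0, 0, -0.6, 0], [0.12, 0.06, 0, 0, 0, -0.87, 0]]]}}

```text
clock: 15.15
position: [582.0, -36.9, 320.6]
ee_rot: [-0.454, 0.891, 0.0, 0.0]
contact_force: [-0.1, 0.1, 0.9]
gripper_width: 42.5
```

{"method": "apply_moves", "body": {"increments": [[[0.08, 0.1, 0, 0, 0, -0.3, 0], [0.08, 0.1, 0, 0, 0, -0.6, 0], [0.08, 0.1, 0, 0, 0, -0.87, 0]]]}}

```text
clock: 15.45
position: [569.3, -37.4, 320.6]
ee_rot: [-0.635, 0.772, 0.0, 0.0]
contact_force: [-0.5, 0.8, -1.0]
gripper_width: 42.8
```

{"method": "apply_moves", "body": {"increments": [[[0.03, 0.13, 0, 0, 0, -0.3, 0], [0.03, 0.13, 0, 0, 0, -0.6, 0], [0.03, 0.13, 0, 0, 0, -0.87, 0]]]}}

```text
clock: 15.75
position: [555.9, -37.7, 320.6]
ee_rot: [0.787, -0.617, -0.0, -0.0]
contact_force: [-0.3, 0.3, -0.0]
gripper_width: 42.8
```

{"method": "apply_moves", "body": {"increments": [[[-0.02, 0.13, 0, 0, 0, -0.3, 0], [-0.02, 0.13, 0, 0, 0, -0.6, 0], [-0.02, 0.13, 0, 0, 0, -0.87, 0]]]}}

```text
clock: 16.05
position: [542.8, -38.8, 320.7]
ee_rot: [0.902, -0.433, 0.0, -0.0]
contact_force: [0.1, -0.3, -0.6]
gripper_width: 42.8
```

{"method": "apply_moves", "body": {"increments": [[[-0.08, 0.11, 0, 0, 0, -0.3, 0], [-0.08, 0.11, 0, 0, 0, -0.6, 0], [-0.08, 0.11, 0, 0, 0, -0.87, 0]]]}}

```text
clock: 16.35
position: [529.2, -39.4, 320.6]
ee_rot: [0.974, -0.228, 0.0, -0.0]
contact_force: [-0.7, -0.4, 0.2]
gripper_width: 42.9
```

{"method": "apply_moves", "body": {"increments": [[[-0.11, 0.07, 0, 0, 0, -0.3, 0], [-0.11, 0.07, 0, 0, 0, -0.6, 0], [-0.11, 0.07, 0, 0, 0, -0.87, 0], [-0.11, 0.07, 0, 0, 0, -0.87, 0], [-0.11, 0.07, 0, 0, 0, -0.87, 0]]]}}

```text
clock: 16.85
position: [516.5, -40.6, 320.7]
ee_rot: [1.0, -0.017, -0.0, -0.0]
contact_force: [-0.1, 0.7, -0.2]
gripper_width: 43.1
```

Run:
```python
from h import *
plan()
A=arm.get_image('wrist');save(A,'w8')
for l in('cap_center','cap_grip','pin_grip','post'):print(l,[(m['at'],m['conf']) for m in arm.mark_of(l,A)])
for X in([678.5,-30.3,175],[608.7,-35,215],[519,-40.8,216]): print(proj(A,X))
for o in arm.outline_of('cap_grip',A)[:2]: print(o['conf'],o['box'])
```

```text
now [516.5 -40.6 320.7] psi -0.034 F [-0.1  0.7 -0.2] w 43.1 t 16.85 j [ 0.23  0.19 -0.22 -0.   -1.16  1.3 ]
cap_center []
cap_grip [([284.0, 230.4], 0.71)]
pin_grip [([265.5, 60.6], 0.83)]
post []
[248.68628904 -71.90828824]
[258.76788829  53.81671404]
[278.33496751 238.08090386]
0.78 [283.1, 205.1, 164.5, 183.1]
```

View pics/w8.png

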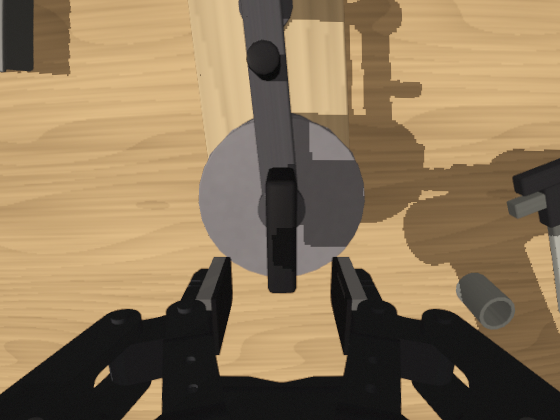

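Bar is aligned with the jaws (column 281, rows ~170–292), pin at (264,60). Descend and grip it.

{"method": "apply_moves", "body": {"increments": [[[0.025, 0, 0.25, 0, 0, 0, 0], [0.025, 0, 0.5, 0, 0, 0, 0], [0.025, 0, 0.69, 0, 0, 0, 0], [0.025, 0, 0.69, 0, 0, 0, -0.4], [0.025, 0, 0.69, 0, 0, 0, -1], [0.025, 0, 0.69, 0, 0, 0, -1], [0.025, 0, 0.69, 0, 0, 0, -1], [0.025, 0, 0.69, 0, 0, 0, -1]]]}}

```text
clock: 17.95
position: [519.1, -40.7, 252.3]
ee_rot: [1.0, -0.015, 0.0, -0.0]
contact_force: [0.7, -1.3, -2.8]
gripper_width: 15.3
```

Run:
```python
from h import *
plan();print(arm.read_state()['wrist_torque'])
A=arm.get_image('wrist');save(A,'w9')
```

```text
now [519.1 -40.7 252.3] psi -0.031 F [ 0.7 -1.3 -2.8] w 15.3 t 17.95 j [ 0.23  0.25 -0.32  0.   -0.99  1.31]
[-0.39198074 -0.22448642  0.11485708]
```

View pics/w9.png

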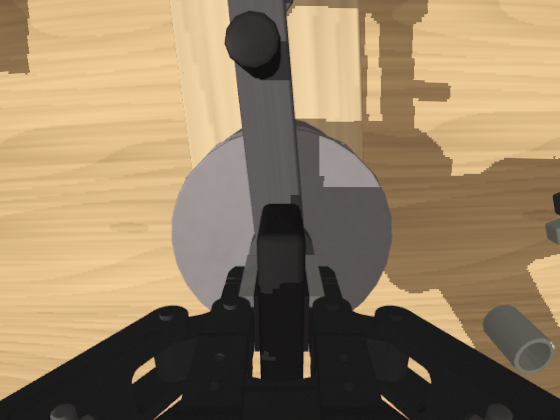

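Run:
```python
from h import *
out=[]
for n,x,y in(('scene',190,170),('side',220,160)):
    p=arm.get_image(n);I=cv2.resize(cv2.cvtColor(p['img'][y:y+130,x:x+130],4),None,fx=3,fy=3,interpolation=2)
    for z,col in((108,(0,255,0)),(12,(255,255,0)),(126,(0,0,255)),(142,(0,0,255))):
        pts=np.array([(proj(p,[519+60*np.cos(t),-41+60*np.sin(t),z])-[x,y]+.5)*3-.5 for t in np.linspace(0,6.3,80)]).round().astype(int)
        cv2.polylines(I,[pts],True,col,1)
    out.append(I)
cv2.imwrite('pics/z9.png',np.hstack(out))
```

```text
(no output)
```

View pics/z9.png

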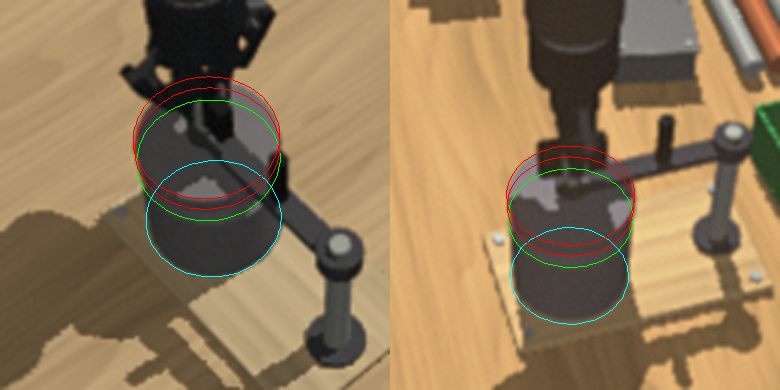

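The projected cap and body circles agree with both pictures to about a pixel (~2 mm). Now screwing clockwise, following the 5 mm/rad descent.

{"method": "apply_moves", "body": {"increments": [[[0, 0, 0.006, 0, 0, 0.22, -1], [0, 0, 0.011, 0, 0, 0.45, -1], [0, 0, 0.017, 0, 0, 0.68, -1], [0, 0, 0.022, 0, 0, 0.9, -1]]]}}

```text
clock: 18.5
position: [519.1, -40.7, 250.0]
ee_rot: [0.971, -0.24, 0.0, 0.0]
contact_force: [0.7, -0.8, -3.2]
gripper_width: 14.8
```

{"method": "apply_moves", "body": {"increments": [[[0, 0, 0.006, 0, 0, 0.22, -1], [0, 0, 0.011, 0, 0, 0.45, -1], [0, 0, 0.017, 0, 0, 0.68, -1], [0, 0, 0.023, 0, 0, 0.9, -1]]]}}

```text
clock: 18.9
position: [519.1, -40.7, 247.8]
ee_rot: [0.893, -0.451, 0.0, -0.0]
contact_force: [-0.1, -2.1, -2.5]
gripper_width: 15.3
```

Run:
```python
from h import *
plan();print(arm.read_state()['wrist_torque'])
A=arm.get_image('wrist');save(A,'w10')
```

```text
now [519.1 -40.7 247.8] psi -0.935 F [-0.1 -2.1 -2.5] w 15.3 t 18.9 j [ 0.23  0.26 -0.33  0.   -0.98  0.4 ]
[-0.36076238 -0.0571491   0.1398763 ]
```

View pics/w10.png

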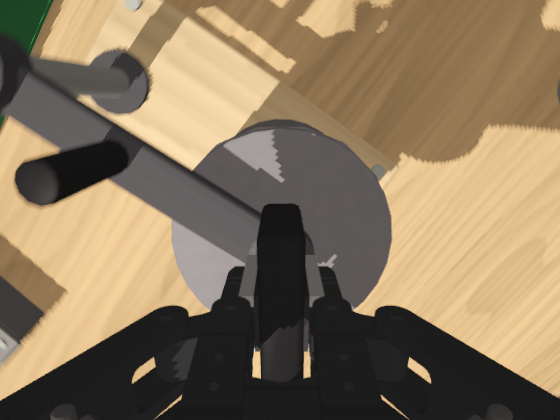

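{"method": "apply_moves", "body": {"increments": [[[0, 0, 0.006, 0, 0, 0.22, -1], [0, 0, 0.011, 0, 0, 0.45, -1], [0, 0, 0.017, 0, 0, 0.68, -1], [0, 0, 0.022, 0, 0, 0.9, -1]]]}}

```text
clock: 19.35
position: [519.0, -40.8, 245.5]
ee_rot: [0.77, -0.638, 0.0, -0.0]
contact_force: [-0.2, -0.9, -2.2]
gripper_width: 15.3
```

{"method": "apply_moves", "body": {"increments": [[[0, 0, 0.006, 0, 0, 0.22, -1], [0, 0, 0.011, 0, 0, 0.45, -1], [0, 0, 0.017, 0, 0, 0.68, -1], [0, 0, 0.023, 0, 0, 0.9, -1]]]}}

```text
clock: 19.75
position: [519.0, -40.7, 243.3]
ee_rot: [-0.609, 0.793, -0.0, 0.0]
contact_force: [-0.4, -1.5, -0.9]
gripper_width: 15.0
```

{"method": "apply_moves", "body": {"increments": [[[0, 0, 0.006, 0, 0, 0.22, -1], [0, 0, 0.011, 0, 0, 0.45, -1], [0, 0, 0.017, 0, 0, 0.68, -1], [0, 0, 0.022, 0, 0, 0.85, -1], [0, 0, 0.022, 0, 0, 0.85, -1]]]}}

```text
clock: 20.25
position: [519.0, -40.7, 241.1]
ee_rot: [-0.429, 0.903, -0.0, 0.0]
contact_force: [-1.4, -0.2, -1.1]
gripper_width: 15.3
```

Run:
```python
from h import *
plan();print(arm.read_state()['wrist_torque'])
```

```text
now [519.  -40.7 241.1] psi -2.255 F [-1.4 -0.2 -1.1] w 15.3 t 20.25 j [ 0.23  0.27 -0.34  0.   -0.97 -0.92]
[-0.4163659   0.23339531 -0.10489732]
```

{"method": "apply_moves", "body": {"increments": [[[0, 0, 0.002, 0, 0, 0.08, -1], [0, 0, 0.003, 0, 0, 0.12, -1], [0, 0, 0.003, 0, 0, 0.12, -1]]]}}

```text
clock: 20.55
position: [519.0, -40.7, 240.8]
ee_rot: [-0.402, 0.916, -0.0, 0.0]
contact_force: [-0.2, -0.4, 0.3]
gripper_width: 15.3
```

Run:
```python
from h import *
plan();print(arm.read_state()['wrist_torque'])
```

```text
now [519.  -40.7 240.8] psi -2.314 F [-0.2 -0.4  0.3] w 15.3 t 20.55 j [ 0.23  0.27 -0.34  0.   -0.97 -0.98]
[-0.31486071  0.39815453  0.0023038 ]
```

{"method": "apply_moves", "body": {"increments": [[[0, 0, 0.002, 0, 0, 0.08, -1], [0, 0, 0.003, 0, 0, 0.12, -1], [0, 0, 0.003, 0, 0, 0.12, -1]]]}}

```text
clock: 20.85
position: [519.0, -40.4, 240.6]
ee_rot: [-0.375, 0.927, 0.0, 0.0]
contact_force: [-2.7, 0.6, 2.1]
gripper_width: 15.3
```

Run:
```python
from h import *
plan();print(arm.read_state()['wrist_torque'])
```

```text
now [519.  -40.4 240.6] psi -2.373 F [-2.7  0.6  2.1] w 15.3 t 20.85 j [ 0.23  0.27 -0.34 -0.   -0.97 -1.04]
[0.27734762 0.8126034  0.51960481]
```

Torque rose to 0.52 N m: the stop is reached. Ease off slightly, release, and rise.

{"method": "apply_moves", "body": {"increments": [[[0, 0, 0, 0, 0, -0.04, -1], [0, 0, 0, 0, 0, -0.04, -0.4], [0, 0, 0, 0, 0, -0.04, -0.3], [0, 0, 0, 0, 0, -0.04, -0.2], [0, 0, -0.2, 0, 0, -0.04, -0.2], [0, 0, -0.6, 0, 0, -0.04, 0], [0, 0, -0.9, 0, 0, -0.04, 0]]]}}

```text
clock: 21.55
position: [519.5, -40.8, 331.9]
ee_rot: [-0.383, 0.924, -0.0, 0.001]
contact_force: [0.6, 0.6, -0.3]
gripper_width: 42.5
```

{"method": "apply_moves", "body": {"increments": [[[-0.3, 0, -0.3, 0, 0, 0, 0], [-0.7, 0, -0.3, 0, 0, 0, 0], [-0.9, 0, -0.3, 0, 0, 0, 0], [-0.9, 0, -0.3, 0, 0, 0, 0]]]}}

```text
clock: 21.95
position: [584.2, 24.7, 359.1]
ee_rot: [-0.384, 0.924, 0.0, -0.0]
contact_force: [-0.4, -0.1, -0.7]
gripper_width: 42.5
```

Run:
```python
from h import *
plan()
A=arm.get_image('wrist')
I=cv2.cvtColor(A['img'],4).copy()
for r,z,c in((60,130,(0,0,255)),(60,108,(0,255,0))):
    pts=np.array([proj(A,[519+r*np.cos(t),-41+r*np.sin(t),z])+[3,0] for t in np.linspace(0,6.3,80)]).round().astype(int);cv2.polylines(I,[pts],True,c,1)
cv2.imwrite('pics/w11.png',I)
out=[]
for n,x,y in(('scene',190,170),('side',220,160)):
    p=arm.get_image(n);I=cv2.resize(cv2.cvtColor(p['img'][y:y+130,x:x+130],4),None,fx=3,fy=3,interpolation=2)
    for z,col in((114,(0,0,255)),(130,(0,0,255))):
        pts=np.array([(proj(p,[519+60*np.cos(t),-41+60*np.sin(t),z])-[x,y]+.5)*3-.5 for t in np.linspace(0,6.3,80)]).round().astype(int)
        cv2.polylines(I,[pts],True,col,1)
    out.append(I)
cv2.imwrite('pics/z11.png',np.hstack(out))
```

```text
now [584.2  24.7 359.1] psi -2.354 F [-0.4 -0.1 -0.7] w 42.5 t 21.95 j [ 0.32  0.28 -0.   -0.   -1.29 -1.1 ]
```

View pics/w11.png

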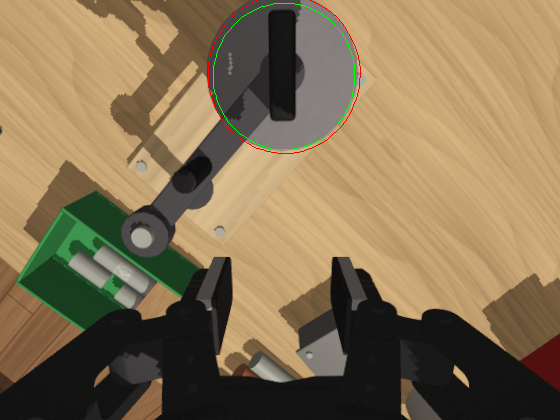

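View pics/z11.png

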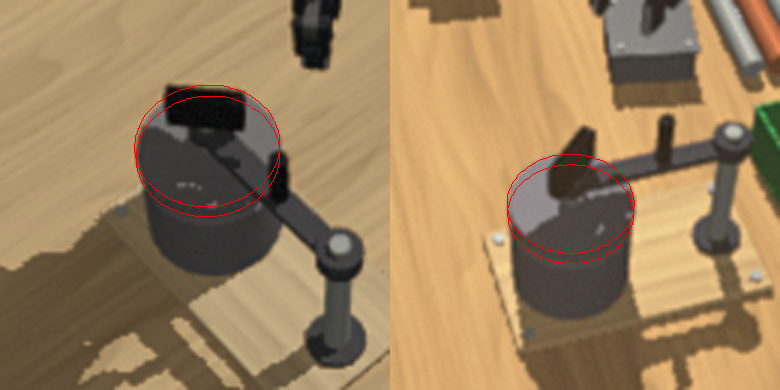

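The cap circle fits in all three views (wrist centre at about (285,77)). The bar stands about 2.42 rad clockwise of the arm, and the gripper is clear.

```bash
python3 -c "
from bench import arm
print(arm.job_done())"
```

```text
the job is handed in; nothing more can be done
None
```

The bolt is in the open canister, and its cap is swung over the mouth and screwed down tight. I handed the job in at about 22 s; it reports no verdict.

- **Bolt:** I gripped it across the shank. The first grip looked shallow, so I regripped lower. After I released it inside the canister, the wrist camera showed it lying on the bottom, with the cap still swung open.
- **Swing:** I moved the arm about 1.2 rad by its handle pin. Before screwing, the outlines of the cap and canister, projected onto the scene and side pictures, matched to about a pixel (roughly 2 mm).
- **Screwing:** One grasp was enough instead of two, because I started with the wrist turned to the far side. The turn ended on a clear rise in torque (0.52 N m), with the grip bar about 2.4 rad from the arm.
- **Last checks:** After release, the cap outline fitted the wrist, scene and side pictures. The gripper was clear of everything, with no contact force beyond noise. I did not measure the four bystanders again at the end, but the gripper stayed clear of them.
- **Disagreement:** The wrist camera read about 3 pixels off from the fixed cameras, up to 5 mm at the mouth. I corrected for this using the bolt held in the gripper.

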